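Put the whetstone away and take up the honing steel

ROBOT

A 6-joint arm with a two-finger parallel gripper is mounted at the origin on the work surface. World frame = base frame: x ahead of the robot, y to its left, z up, the work surface at z = 0. Lengths are in m, angles in rad, forces in N, time in s.
With the tool pointing down it reaches from about 0.25 to 0.775 m from the base axis. Payload 4 kg.
Tool frame: the origin (TCP) lies midway between the tips of the shut fingers; the grasp point (between the pads) lies grip_point_offset behind it (grip_point_offset is the distance from the TCP to the grasp point, in m); z points along the fingers, y is the line along which they close (so a half turn about z gives the same grasp; the last joint's range is limited). The gripper opens to 94 mm and grips with 3 to 60 N. Pads are 16 mm wide; open, the fingers measure 119 mm over their backs; the gripper's body (75 mm by 177 mm) begins 78 mm behind the grasp point.
Start: joints at [1.111, 0.087, 1.371, -0, 1.684, -0.103], TCP at [0.192, 0.515, 0.206] pointing down, gripper open.
Joint ranges: [-3.1, 3.1], [-0.76, 2.03], [0.27, 2.55], [-1.08, 4.22], [0.17, 2.65], [-2.57, 2.57]. Speed limits (rad/s): [2.79, 2.79, 3.14, 3.14, 3.14, 3.14].

INTERFACE

Orientations are given as [roll, pitch, yaw] about the fixed x, y, z axes, in that order (R = Rz(yaw) Ry(pitch) Rx(roll)).
In Python, from bench import * gives the robot as it stands. The module is installed in compiled form; this text tells all that it offers.
- The arm moves only by the tool apply_moves, never from a script. Its argument "commands" is a list of rows, each a list of 7 numbers: the turn, a rotation vector about the world's x, y, z in rad, then the shift along the world's x, y, z in m, then the opening in per cent of the stroke, from 0 (shut) to 100 (fully open). In form: [[ax, ay, az, x, y, z, jaw], ...]. A call has exactly 5 rows; each row is the pose to reach, as a shift and turn from the pose commanded when the call began; what a row does not reach only later rows make up. A row lasts 1/10 s, in which the tool goes at most 50 mm and 8.59 degrees, less where a joint would pass 70% of its speed; a pose out of reach is approached as far as the arm can. A call with a gripper value outside its range is refused whole. The fingers move at their own pace and stop on an object; the grip force is fixed at half the most. Time passes only in rows, so rows that repeat a pose let the fingers close, or fill a call up. It gives the time, the measured TCP pose, the force, the opening and the grip force at its end, in the units of the state.
- get_obs(): the state, without advancing time (a new reading comes with each control period).
- snapshot(name): name is "scene" or "top" or "wrist"; returns a dict with "pixels" (384x512x3 uint8, red, green, blue), "vertical_fov" (degrees; the focal length in pixels is half the picture's height over the tangent of half this angle, whatever the lens; pixels are square), "cx", "cy" (the principal point, pixels), "rvec" (rotation vector, rad) and "tvec" (3), from world to camera coordinates, as OpenCV has them. Camera axes: x right, y down, z forward; pixel columns grow to the right and rows downward; lengths in m; the calibration is good to about 2 mm. A picture is of the moment at which its call begins. There is no depth.
- close_job(): hands the job in; it is judged then, once.
Trained networks look in the newest picture that a camera, given by its name, has taken for a name from the list of things; names that differ only in an ending like _2 or _b are one class to them, and where a whole thing is asked for, a point or a joint stands for the part that bears it (a point fixed in the world has none). Each returns a list of dicts, best first, with "score" (0 to 1); they miss things now and then, are a little off and sometimes report something else, mostly with a low value. They report only what shows in the picture. A call takes as long as a camera call. They do not tell look-alikes from the thing itself.
- masks_of(camera, query): "mask" (384x512 bool, what is visible of it) and "extent" ([left, top, right, bottom] in pixels, round what is visible of it).
- place_of(camera, query): "pixel" ([column, row] in pixels: a listed point, or the origin of a listed thing).
The state is a dict: "time": time; "joint_positions": joint angles; "qvel": joint speeds; "joint_torque": joint torques, N m; "tool_pos": TCP position; "ee_rot": TCP orientation; "wrist_force": force on the tool from outside, world axes, zero at the start; "wrist_torque": the same for the moment, N m; "width": finger opening in m; "finger_force": force on a finger pad.
Only numpy, scipy, OpenCV 4.12 (cv2) and the standard library are available. Lean on these libraries where they do the work, as an engineer would, in place of code of your own. Each camera call takes 0.05 s, during which the arm holds its last target. There are 200 camera calls.

TASK

The knives have been stoned and are to be finished on the steel: lay the whetstone in the open drawer, let go of it and slide the drawer fully shut. Then draw the honing steel out of the slanted green rack, leaving the knives in their slots and knocking over neither the jar nor the drinking glass, and turn it level. Finish while still holding it in the gripper, level, still and touching nothing else, with its whole length more than 20 cm above the worktop.

Things in the scene. Friction and masses are not known exactly. Their poses are not given: they have to be found in the camera images.
- whetstone: Two-layer grey whetstone, a plain block 40 mm (its x) by 110 mm (its y) by 20 mm high, about 0.2 kg, lying flat on the worktop. Origin: centre of its underside; z up.
- unit: Low white drawer unit, fixed, 260 mm deep (x) by 240 wide (y) by 95 high. Origin: centre of its underside; z up. Its front faces its own -x. Its top board begins 15 mm behind the front (x = -115 mm) and covers what is not drawn out.
- unit_drawer0 (a joint): The unit's one drawer: how far it is open, in m. 0 is fully shut (a stop), it starts 0.10 to 0.13 open and opens towards the unit's -x. It slides with light friction (1 to 2 N) and stays where it is left.
- drawer_floor (a point): Centre of the drawer's inner floor (moves with the drawer, axes as the unit's), 22 mm above the worktop. Inside, the drawer reaches 107 mm each way in x and 99 mm each way in y; side walls 6 mm thick, their tops 51 mm above this floor. The front panel, 15 mm thick and 220 mm or more wide, has its outer face at x = -129 mm and its top 60 mm above this floor.
- unit_drawer0_handle (a point): Middle of the drawer's steel bar handle (moves with the drawer): a level bar 120 mm long along y, about 10 mm thick, 35 mm out from the front panel, 57 mm above the worktop.
- rack: Green slanted rack, fixed, 190 mm wide (y). Origin: centre of the underside of its 210 x 190 mm foot; z up. Three equal slots 62 mm apart along y run down and towards its +x at 45 degrees; mouths at x = -60 mm, 145 mm up, on a face square to the slots. Slot: 14 mm wide (y), 26 mm high across the slant, 165 mm long. The honing steel and two knives stand in them in any order, handles out.
- honing_steel: Honing steel, 0.18 to 0.29 kg, the one with the thick square black handle, guard plate and end ring. x axis along the rod from handle to tip (in the rack 45 degrees below level), y level. Origin: where the rod leaves the guard, on the rod's lower side; centre line at z = 7 mm. Rod x = 0 to 150 mm, 10 wide (y), 14 high; guard -8 to 0, 40 x 36; handle -118 to -8, 28 wide (y), 28 high; ring to -147.
- steel_handle (a point): On the steel's centre line, in the handle, 32 mm above the guard: a good place to grip, across the 28 mm width; it balances near the guard. The rod comes free once drawn 150 mm straight along the slot. Axes as the steel's.
- steel_tip (a point): Centre of the far end of the steel's rod (x = 150 mm).
- knife_a: Knife in the rack, to stay there: slim black handle 14 mm wide, 23 mm high, 115 mm long with rivets and no ring. Origin where its blade leaves the bolster, x down the slot.
- knife_b: Knife like the other, handle 105 mm long.
- jar: Glass jar with a red lid, 72 mm across, 120 mm high, standing on the worktop; not to be knocked over. Origin: centre of its underside, z up.
- tumbler: Drinking glass, 62 mm across, 95 mm high, standing on the worktop; not to be knocked over. Origin: centre of its underside, z up.
There are look-alikes about, which are no part of the job. Leave any black or orange look-alike of the whetstone alone.

How it is judged:
On the way, in this order (a step that is already met when the one before it is completed fails the run):
1. the whetstone lies in the open drawer, let go (x of whetstone in the frame of drawer_floor between -0.11 and 0.11 m and y of whetstone in the frame of drawer_floor between -0.1 and 0.1 m and z of whetstone in the frame of drawer_floor between -0.01 and 0.02 m and value of joint unit_drawer0 above 0.05 m and contact force between the fingers and whetstone below 0.05 N), for 0.2 s.
2. the drawer is shut on the whetstone (x of whetstone in the frame of drawer_floor between -0.11 and 0.11 m and y of whetstone in the frame of drawer_floor between -0.1 and 0.1 m and z of whetstone in the frame of drawer_floor between -0.01 and 0.02 m and value of joint unit_drawer0 below 0.008 m), for 0.2 s.
At the end, for the whole second after the job is handed in: The robot still grips the honing steel; the steel's long axis is level within 12 degrees, its guard and its tip are both more than 20 cm above the worktop, it touches neither rack nor knives and is still; the whetstone lies flat on the drawer's floor and the drawer is shut to within 8 mm (all of step 2 and height (world z) of each of honing_steel, steel_tip above 0.2 m and angle between honing_steel's own x axis and vertical between 1.351 and 1.791 rad and contact force between the fingers and honing_steel above 1 N and contact force between honing_steel and rack below 0.05 N and contact force between honing_steel and knife_a below 0.05 N and contact force between honing_steel and knife_b below 0.05 N and linear speed of honing_steel below 0.05 m/s and angular speed of honing_steel below 0.3 rad/s); the arm keeps its last pose, push and grip.
It fails at once if a knife is pulled 30 mm or more from its place (distance of any of knife_a, knife_b from where it was at the start of the episode above 0.03 m).
It fails at once if the jar or the tumbler is knocked over (angle between any of jar, tumbler's own z axis and vertical above 0.6 rad).
It also fails if it takes over 59 s, if anything falls off the work surface, if the arm or the gripper's body presses on something with over 40 N, if the wrist force passes 120 N, or if a joint passes its speed limit or range.

## Working session

There is one attempt and no reset: what is moved stays moved. The work goes in short steps, Python scripts to look and compute and a tool call to move; the robot and the scene stay as the last step left them, time stands still between calls to the robot, and variables do not carry over. Pictures are saved under pics/ and viewed, at most 10 in all, crops included, and the job is handed in when it is done.

Besides the shell and the picture viewer there is one more tool, called after ">>>" as name([rows], argument=value, ...), one row to a line, values as JSON. apply_moves: Moves the arm, as the interface text tells. Its arguments: {"type":"object","properties":{"commands":{"type":"array"}},"required":["commands"]}

```bash
mkdir -p pics; cat > h.py <<'E'
from bench import *
import numpy as np, cv2
from scipy.spatial.transform import Rotation as R
def cam(s):
    f=192/np.tan(np.radians(s["vertical_fov"])/2)
    K=np.array([[f,0,s["cx"]],[0,f,s["cy"]],[0,0,1]])
    return K,R.from_rotvec(np.ravel(s["rvec"])).as_matrix(),np.ravel(s["tvec"])
def ray(s,px):
    K,Rm,t=cam(s); d=Rm.T@np.linalg.inv(K)@np.array([px[0],px[1],1.]); return -Rm.T@t,d
def onz(s,px,z):
    c,d=ray(s,px); return c+d*(z-c[2])/d[2]
def tri(a):
    A=0;b=0
    for s,p in a:
        c,d=ray(s,p); d=d/np.linalg.norm(d); P=np.eye(3)-np.outer(d,d); A=A+P; b=b+P@c
    x=np.linalg.solve(A,b); return x
def proj(s,X):
    K,Rm,t=cam(s); p=K@(Rm@np.asarray(X)+t); return p[:2]/p[2]
def save(s,n): cv2.imwrite(f"pics/{n}.png",cv2.cvtColor(s["pixels"],cv2.COLOR_RGB2BGR))
E
python3 - <<'E'
from h import *
np.set_printoptions(precision=3,suppress=True)
S={c:snapshot(c) for c in("scene","top")}
im=[cv2.cvtColor(S[c]["pixels"],cv2.COLOR_RGB2BGR) for c in S]
for c in S: save(S[c],c+"0")
for q in "whetstone unit drawer_floor unit_drawer0_handle rack honing_steel steel_handle knife_a jar tumbler".split():
    P={}
    for c in S:
        P[c]=place_of(c,q); print(q,c,[(np.round(d["pixel"]),round(d["score"],2)) for d in P[c][:4]])
    if P["scene"] and P["top"]: 
        x=tri([(S[c],P[c][0]["pixel"]) for c in S]); print("   tri",x,[np.round(proj(S[c],x)-P[c][0]["pixel"],1) for c in S])
print({k:v for k,v in get_obs().items()})
E
```

```text
whetstone scene [(array([298., 221.]), 0.83), (array([174., 153.]), 0.78), (array([310., 185.]), 0.69), (array([138., 188.]), 0.6)]
whetstone top [(array([396., 205.]), 0.63), (array([391., 152.]), 0.6), (array([254., 261.]), 0.56)]
   tri [ 0.472 -0.191  0.027] [array([-59. , -43.5]), array([-77.5,   7.9])]
unit scene [(array([357., 334.]), 0.84), (array([246., 249.]), 0.37)]
unit top [(array([153., 151.]), 0.82)]
   tri [ 0.685  0.314 -0.011] [array([-0.4, -0.1]), array([-0.3,  0.1])]
drawer_floor scene [(array([388., 290.]), 0.88)]
drawer_floor top [(array([143., 188.]), 0.97)]
   tri [0.563 0.328 0.029] [array([0.4, 0. ]), array([ 0.3, -0.1])]
unit_drawer0_handle scene [(array([423., 238.]), 0.85)]
unit_drawer0_handle top [(array([135., 244.]), 0.91)]
   tri [0.393 0.339 0.06 ] [array([-1.1, -0. ]), array([-0.9,  0.3])]
rack scene [(array([204., 208.]), 0.9), (array([361., 335.]), 0.54)]
rack top [(array([150., 151.]), 0.64), (array([323., 173.]), 0.58)]
   tri [0.699 0.103 0.351] [array([ 84.1, -11.6]), array([ 50.5, -50. ])]
honing_steel scene [(array([218., 164.]), 0.78)]
honi
[... 527 characters left out ...]
[231., 149.]), 0.87), (array([152., 151.]), 0.74)]
tumbler scene [(array([247., 250.]), 0.95)]
tumbler top [(array([259., 160.]), 0.76), (array([296., 176.]), 0.36)]
   tri [ 0.648 -0.025 -0.002] [array([2. , 0.3]), array([ 1.5, -0.9])]
{'time': 1.1, 'joint_positions': array([ 1.111,  0.087,  1.371,  0.   ,  1.684, -0.103]), 'qvel': array([-0.001, -0.   , -0.   , -0.001,  0.   , -0.001]), 'joint_torque': array([ -0.001, -34.005, -30.261,   0.071,   0.024,   0.   ]), 'tool_pos': array([0.192, 0.515, 0.206]), 'ee_rot': array([3.141, 0.   , 2.785]), 'wrist_force': array([ 0.803, -0.054,  0.146]), 'wrist_torque': array([-0.026, -0.051,  0.036]), 'finger_force': 0.0, 'width': 0.09396316799973116}
```

```bash
python3 -c "
from bench import *" ; ls pics
```

```text
scene0.png
top0.png
```

View pics/scene0.png

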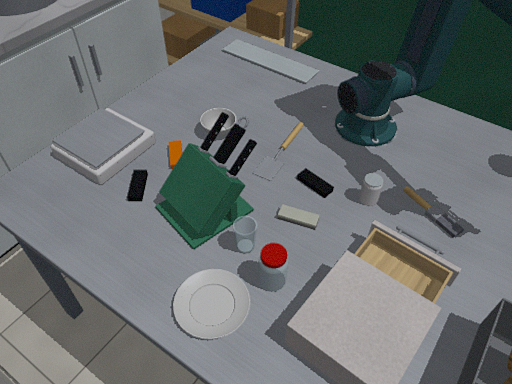

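View pics/top0.png

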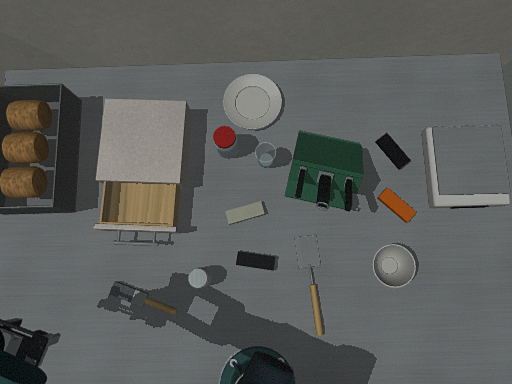

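The stone wanted is the light grey block: scene (298,216), top (245,212). It could be mistaken for the black blocks at top (257,261) and (393,150) or the orange one at top (397,205). The jar is at top (225,137), the glass at (265,154), and the steel sits in the middle slot at (323,187) between two slim knives.

```bash
python3 - <<'E'
from h import *
import bench
np.set_printoptions(precision=4,suppress=True)
print([n for n in dir(bench) if not n.startswith("_")], getattr(bench,"grip_point_offset",None))
T=snapshot("top"); S=snapshot("scene")
for c,s,p in(("top",T,(245,212)),("scene",S,(298,216))):
    for m in masks_of(c,"whetstone"):
        print(c,m["extent"],m["score"])
    for m in masks_of(c,"whetstone"):
        if m["mask"][p[1],p[0]]: mk=m["mask"].astype(np.uint8); break
    else:
        im=s["pixels"].astype(int); ref=im[p[1],p[0]]; mk=(np.abs(im-ref).max(2)<22).astype(np.uint8)
        n,l=cv2.connectedComponents(mk); mk=(l==l[p[1],p[0]]).astype(np.uint8)
    ys,xs=np.nonzero(mk)
    W=np.array([onz(s,(x,y),.018)[:2] for x,y in zip(xs,ys)],np.float32)
    r=cv2.minAreaRect(W*1000); print(c,len(xs),r)
for q in("unit_drawer0_handle","drawer_floor"): print(q,[(m["extent"],m["score"]) for m in masks_of("top",q)][:2])
for q in ("jar",): print(onz(T,(225,137),.12), onz(S,(274,254),.12), place_of("scene","jar"))
print("steel ends", [ (c,m["extent"]) for c in("top","scene") for m in masks_of(c,"honing_steel")[:1]])
a=cv2.resize(T["pixels"][120:290,200:420],None,fx=2.5,fy=2.5,interpolation=2); cv2.imwrite("pics/crop1.png",cv2.cvtColor(a,cv2.COLOR_RGB2BGR))
E
```

```text
['IKError', 'close_job', 'get_obs', 'grip_point_offset', 'masks_of', 'place_of', 'snapshot'] 0.0188
top [380.5, 184.1, 415.1, 220.8] 0.91
top [235.0, 254.7, 273.5, 269.7] 0.84
top [377.6, 132.0, 411.6, 166.2] 0.75
top [226.9, 202.8, 264.4, 222.3] 0.57
top 518 ((481.25592041015625, 26.955692291259766), (42.186336517333984, 110.12004852294922), 14.44775390625)
scene [295.6, 167.3, 333.4, 197.2] 0.82
scene [276.1, 205.0, 319.8, 229.5] 0.73
scene [167.6, 138.6, 181.4, 166.4] 0.59
scene 617 ((485.93634033203125, 26.688724517822266), (56.94579315185547, 112.47025299072266), 16.245010375976562)
unit_drawer0_handle [([93.8, 181.3, 181.4, 247.9], 0.82)]
drawer_floor [([95.0, 182.7, 179.8, 244.8], 0.79)]
[0.6832 0.0721 0.12  ] [0.6882 0.076  0.12  ] [{'pixel': [269.1, 278.3], 'score': 0.89}]
steel ends [('top', [316.0, 169.7, 332.7, 208.3]), ('scene', [209.6, 124.5, 244.1, 170.3])]
```

View pics/crop1.png

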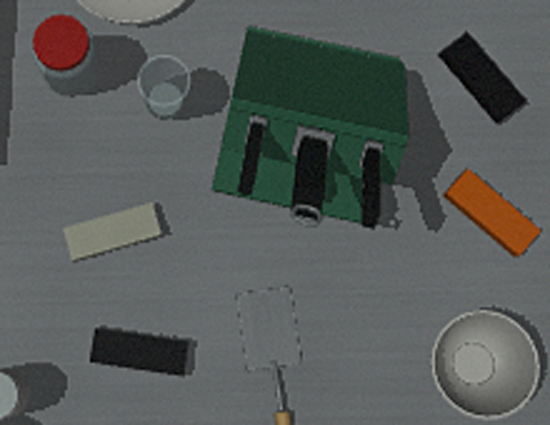

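The close crop confirms it: the pale grey two-layer block at crop (115,232). I'll move above it.

>>> apply_moves([
  [0, 0, -0.08, 0.024, -0.041, -0.005, 80],
  [0, 0, -0.16, 0.048, -0.081, -0.01, 80],
  [0, 0, -0.24, 0.072, -0.122, -0.02, 80],
  [0, 0, -0.32, 0.096, -0.163, -0.03, 80],
  [0, 0, -0.4, 0.12, -0.203, -0.04, 80],
])

```text
time: 2.15
tool_pos: [0.3127, 0.3108, 0.1654]
ee_rot: [3.14, 0.0, 2.382]
wrist_force: [1.4, 0.6, -0.7]
width: 0.0751
finger_force: 0.0
```

>>> apply_moves([
  [0, 0, -0.08, 0.024, -0.041, -0.01, 80],
  [0, 0, -0.16, 0.048, -0.081, -0.02, 80],
  [0, 0, -0.24, 0.072, -0.122, -0.03, 80],
  [0, 0, -0.32, 0.096, -0.163, -0.04, 80],
  [0, 0, -0.4, 0.12, -0.203, -0.05, 80],
])

```text
time: 2.65
tool_pos: [0.4329, 0.1075, 0.1155]
ee_rot: [3.14, 0.0, 1.981]
wrist_force: [0.7, 0.8, 0.6]
width: 0.0751
finger_force: 0.0
```

>>> apply_moves([
  [0, 0, -0.08, 0.024, -0.041, -0.0, 80],
  [0, 0, -0.163, 0.049, -0.082, 0.0, 80],
  [0, 0, -0.163, 0.049, -0.082, 0.0, 80],
  [0, 0, -0.163, 0.049, -0.082, 0.0, 80],
  [0, 0, -0.163, 0.049, -0.082, 0.0, 80],
])

```text
time: 3.15
tool_pos: [0.4806, 0.0283, 0.1154]
ee_rot: [-3.141, -0.001, 1.823]
wrist_force: [0.2, -0.4, 0.4]
width: 0.0752
finger_force: 0.0
```

```bash
python3 - <<'E'
from h import *
np.set_printoptions(precision=4,suppress=True)
s=snapshot("wrist"); save(s,"w1"); o=get_obs(); print(o["time"],o["tool_pos"],o["ee_rot"],o["width"])
for m in masks_of("wrist","whetstone"):
    ys,xs=np.nonzero(m["mask"]); W=np.array([onz(s,(x,y),.02)[:2] for x,y in zip(xs,ys)],np.float32)
    print(m["score"],m["extent"],cv2.minAreaRect(W*1000))
E
```

```text
3.2 [0.4805 0.0286 0.1155] [ 3.1416 -0.0005  1.8239] 0.07506391471519878
0.87 [234.1, 139.9, 274.7, 245.2] ((482.8336181640625, 25.248580932617188), (39.862754821777344, 111.4271240234375), 14.3228178024292)
0.76 [79.2, 131.3, 157.5, 241.2] ((345.4761962890625, -2.122394561767578), (117.14844512939453, 46.728206634521484), 79.24320983886719)
```

View pics/w1.png

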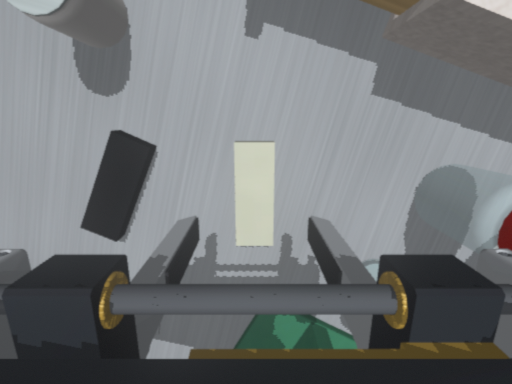

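The stone (254,193) lies square between the fingers; the black look-alike is well clear at (120,185). Descending and gripping.

>>> apply_moves([
  [0, 0, 0, 0.002, -0.003, -0.04, 80],
  [0, 0, 0, 0.002, -0.003, -0.08, 80],
  [0, 0, 0, 0.002, -0.003, -0.1, 80],
  [0, 0, 0, 0.002, -0.003, -0.11, 80],
  [0, 0, 0, 0.002, -0.003, -0.11, 80],
])

```text
time: 3.75
tool_pos: [0.4818, 0.0254, 0.0044]
ee_rot: [-3.139, -0.001, 1.824]
wrist_force: [0.0, 0.6, -0.7]
width: 0.0748
finger_force: 0.0
```

>>> apply_moves([
  [0, 0, 0, 0, 0, 0, 0],
  [0, 0, 0, 0, 0, 0, 0],
  [0, 0, 0, 0, 0, 0, 0],
  [0, 0, 0, 0, 0, 0, 0],
  [0, 0, 0, 0, 0, 0, 0],
])

```text
time: 4.25
tool_pos: [0.4833, 0.0243, 0.0061]
ee_rot: [3.141, 0.0, 1.822]
wrist_force: [-1.0, -0.3, 0.3]
width: 0.0394
finger_force: 30.0
```

>>> apply_moves([
  [0, 0, 0, 0, 0, 0.03, 0],
  [0, 0, 0, 0, 0, 0.07, 0],
  [0, 0, 0, 0, 0, 0.11, 0],
  [0, 0, 0, 0, 0, 0.14, 0],
  [0, 0, 0, 0, 0, 0.16, 0],
])

```text
time: 4.75
tool_pos: [0.4838, 0.0243, 0.1681]
ee_rot: [3.138, 0.001, 1.822]
wrist_force: [0.8, 0.4, -1.6]
width: 0.0396
finger_force: 30.0
```

```bash
python3 - <<'E'
from h import *
np.set_printoptions(precision=4,suppress=True)
o=get_obs(); print(o["time"],o["tool_pos"],o["ee_rot"],o["width"],o["finger_force"])
S={c:snapshot(c) for c in("scene","top")}
for q in ("unit","drawer_floor","unit_drawer0_handle"):
    x=tri([(S[c],place_of(c,q)[0]["pixel"]) for c in S]); print(q,x)
# fine yaw from panel edge in top view: front-panel top edge lines
g=cv2.cvtColor(S["top"]["pixels"],cv2.COLOR_RGB2GRAY)
L=cv2.createLineSegmentDetector().detect(g)[0][:,0]
for l in L:
    if 85<l[0]<195 and 85<l[1]<250 and np.hypot(l[2]-l[0],l[3]-l[1])>35: 
        z=.095 if max(l[1],l[3])<188 else .082
        a,b=onz(S["top"],l[:2],z),onz(S["top"],l[2:],z); d=b-a; print(l,z,a[:2],b[:2],np.degrees(np.arctan2(d[1],d[0])))
E
```

```text
4.75 [0.4838 0.0243 0.1681] [3.1384 0.001  1.8216] 0.03964864310470289 29.998957961797714
unit [ 0.6868  0.3207 -0.0074]
drawer_floor [0.5614 0.3234 0.0259]
unit_drawer0_handle [0.4013 0.3338 0.0638]
[179.1388 181.857  185.3436 100.6035] 0.095 [0.5635 0.2056] [0.8058 0.1903] -3.622455880473757
[104.0264  96.9725  95.2342 178.218 ] 0.095 [0.8256 0.4313] [0.5812 0.4451] 176.78355315157702
[ 94.381  227.9638 173.1611 230.9094] 0.082 [0.4414 0.4458] [0.4271 0.2235] -93.68275867497434
[ 96.8691 179.574  160.6369 181.4775] 0.095 [0.5772 0.4402] [0.5662 0.2581] -93.45035644113824
[172.1334 224.3966 175.4796 184.3629] 0.082 [0.4453 0.2267] [0.5592 0.2189] -3.940058375576797
[100.9154 220.6588 105.437  181.8531] 0.082 [0.4614 0.4283] [0.5725 0.4206] -3.965220777298472
[175.539  227.0811  95.67   222.3629] 0.082 [0.4375 0.217 ] [0.457 0.443] 85.07555257965737
[155.6075 242.5065 113.1402 241.3273] 0.082 [0.3963 0.2721] [0.4027 0.3912] 86.90730159142377
[120.6885 183.2433 117.3169 220.6648] 0.082 [0.5671 0.3764] [0.4601 0.3818] 177.1287039105961
[184.343  100.4528 105.5882  98.1118] 0.095 [0.8064 0.1932] [0.8219 0.4265] 86.21397709810628
[112.1617 183.012  107.8813 219.4931] 0.082 [0.5685 0.401 ] [0.4641 0.4087] 175.8089591529333
[127.2224 184.3227 125.1945 219.3501] 0.082 [0.5634 0.3575] [0.4632 0.3596] 178.7817657814739
```

>>> apply_moves([
  [0, 0, -0.045, 0.004, 0.043, 0, 0],
  [0, 0, -0.09, 0.007, 0.086, 0, 0],
  [0, 0, -0.135, 0.011, 0.13, 0, 0],
  [0, 0, -0.18, 0.014, 0.173, 0, 0],
  [0, 0, -0.225, 0.018, 0.216, 0, 0],
])

```text
time: 5.65
tool_pos: [0.5004, 0.2419, 0.164]
ee_rot: [-3.139, 0.001, 1.595]
wrist_force: [1.5, -0.3, -2.2]
width: 0.0394
finger_force: 30.0
```

>>> apply_moves([
  [0, 0, -0.045, 0.004, 0.043, 0, 0],
  [0, 0, -0.09, 0.007, 0.086, 0, 0],
  [0, 0, -0.09, 0.007, 0.086, 0, 0],
  [0, 0, -0.09, 0.007, 0.086, -0.03, 0],
  [0, 0, -0.09, 0.007, 0.086, -0.06, 0],
])

```text
time: 6.15
tool_pos: [0.5084, 0.3265, 0.1047]
ee_rot: [3.14, -0.0, 1.508]
wrist_force: [0.5, -0.1, -3.4]
width: 0.0399
finger_force: 30.0
```

```bash
python3 - <<'E'
from h import *
np.set_printoptions(precision=4,suppress=True)
s=snapshot("top"); save(s,"t2"); o=get_obs(); print(o["time"],o["tool_pos"],o["ee_rot"],o["width"])
w=snapshot("wrist");a=np.hstack([s["pixels"][80:272,60:252].repeat(2,0).repeat(2,1),w["pixels"][:, 56:456]]); cv2.imwrite("pics/c2.png",a[:,:,::-1])
E
```

```text
6.2 [0.5046 0.3241 0.0972] [-3.1316  0.0067  1.5073] 0.03994672644487732
```

View pics/c2.png

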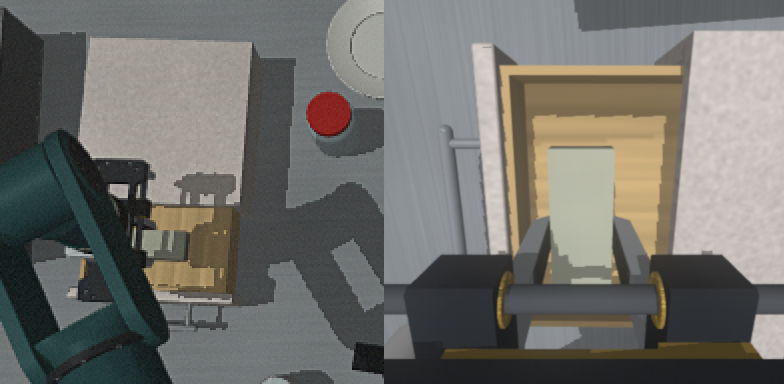

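Wrist view: the stone hangs between the front panel (left, x≈510) and the top board (right, x≈680) with room on both sides. The TCP reading looks a little off, so I'm checking it.

```bash
python3 - <<'E'
from h import *
np.set_printoptions(precision=4,suppress=True)
o=get_obs(); print(o)
E
```

```text
{'time': 6.25, 'joint_positions': array([ 0.4766,  0.2491,  1.398 , -0.0005,  1.5079,  0.5405]), 'qvel': array([-0.0057, -0.0346, -0.0741,  0.0041,  0.041 ,  0.003 ]), 'joint_torque': array([  0.1731, -43.8003, -32.8301,   0.094 ,  -0.512 ,   0.0039]), 'tool_pos': array([0.5043, 0.3239, 0.0987]), 'ee_rot': array([-3.1304,  0.0073,  1.5069]), 'wrist_force': array([-0.3751,  0.2102, -2.1475]), 'wrist_torque': array([-0.1473,  0.1275,  0.0589]), 'finger_force': 29.999063909053802, 'width': 0.03967389603697199}
```

>>> apply_moves([
  [0, 0, 0, 0, 0, 0, 0],
  [0, 0, 0, 0, 0, 0, 0],
  [0, 0, 0, 0, 0, -0.015, 0],
  [0, 0, 0, 0, 0, -0.03, 0],
  [0, 0, 0, 0, 0, -0.04, 0],
])

```text
time: 6.75
tool_pos: [0.5074, 0.3259, 0.0636]
ee_rot: [-3.14, 0.001, 1.507]
wrist_force: [-0.2, -0.1, -2.5]
width: 0.0397
finger_force: 30.0
```

>>> apply_moves([
  [0, 0, 0, 0, 0, -0.012, 0],
  [0, 0, 0, 0, 0, -0.022, 0],
  [0, 0, 0, 0, 0, -0.03, 0],
  [0, 0, 0, 0, 0, -0.034, 0],
  [0, 0, 0, 0, 0, -0.034, 0],
])

```text
time: 7.25
tool_pos: [0.5077, 0.3262, 0.0306]
ee_rot: [-3.14, 0.001, 1.507]
wrist_force: [-0.3, 0.0, -2.9]
width: 0.0399
finger_force: 30.0
```

>>> apply_moves([
  [0, 0, 0, 0, 0, -0.002, 0],
  [0, 0, 0, 0, 0, -0.002, 60],
  [0, 0, 0, 0, 0, -0.002, 60],
  [0, 0, 0, 0, 0, -0.002, 60],
  [0, 0, 0, 0, 0, -0.002, 60],
])

```text
time: 7.75
tool_pos: [0.5085, 0.3266, 0.0302]
ee_rot: [3.14, -0.001, 1.507]
wrist_force: [0.2, -0.3, -0.4]
width: 0.0564
finger_force: 0.0
```

>>> apply_moves([
  [0, 0, 0, 0, 0, 0.02, 60],
  [0, 0, 0, 0, 0, 0.05, 60],
  [0, 0, 0, 0, 0, 0.09, 60],
  [0, 0, 0, 0, 0, 0.13, 60],
  [0, 0, 0, 0, 0, 0.15, 60],
])

```text
time: 8.25
tool_pos: [0.5096, 0.3272, 0.1847]
ee_rot: [3.135, -0.004, 1.507]
wrist_force: [0.5, -0.6, 0.1]
width: 0.0562
finger_force: 0.0
```

```bash
python3 - <<'E'
from h import *
np.set_printoptions(precision=4,suppress=True)
o=get_obs(); print(o["time"],o["tool_pos"],o["ee_rot"],o["width"],o["joint_positions"])
w=snapshot("wrist"); s=snapshot("scene")
for m in masks_of("wrist","whetstone"):
    ys,xs=np.nonzero(m["mask"]); W=np.array([onz(w,(x,y),.042)[:2] for x,y in zip(xs,ys)],np.float32)
    print(m["score"],m["extent"],cv2.minAreaRect(W*1000))
a=np.hstack([w["pixels"],s["pixels"][150:342,300:400].repeat(2,0).repeat(2,1)]); cv2.imwrite("pics/w3.png",a[:,:,::-1])
E
```

```text
8.25 [0.5096 0.3272 0.1847] [ 3.1352 -0.0039  1.5069] 0.05620329224996656 [0.4772 0.21   1.2729 0.     1.6512 0.5411]
0.91 [231.0, 135.3, 270.3, 227.8] ((509.1097412109375, 327.7148742675781), (111.6366195678711, 39.9074821472168), 86.13935852050781)
0.57 [142.8, 71.0, 319.6, 280.9] ((483.3284606933594, 324.2727966308594), (251.90940856933594, 191.7649688720703), 85.71232604980469)
```

View pics/w3.png

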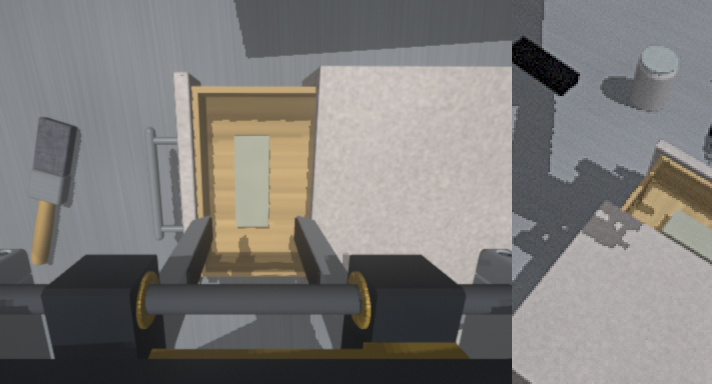

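The stone lies flat and free in the drawer, wrist (252,181), at (0.509, 0.328). Next I'll shut the drawer by pushing its handle bar with the closed fingers.

>>> apply_moves([
  [0, 0, 0, -0.045, 0.003, 0, 0],
  [0, 0, 0, -0.09, 0.006, 0, 0],
  [0, 0, 0, -0.13, 0.008, 0, 0],
  [0, 0, 0, -0.145, 0.009, 0, 0],
  [0, 0, 0, -0.145, 0.009, -0.02, 0],
])

```text
time: 8.9
tool_pos: [0.3624, 0.3363, 0.1606]
ee_rot: [3.138, -0.003, 1.509]
wrist_force: [-0.0, -1.2, -0.9]
width: 0.02
finger_force: 0.0
```

>>> apply_moves([
  [0, 0, 0, 0, 0, -0.04, 0],
  [0, 0, 0, 0, 0, -0.08, 0],
  [0, 0, 0, 0, 0, -0.105, 0],
  [0, 0, 0, 0, 0, -0.12, 0],
  [0, 0, 0, 0, 0, -0.12, 0],
])

```text
time: 9.4
tool_pos: [0.3609, 0.3332, 0.0349]
ee_rot: [-3.135, 0.006, 1.506]
wrist_force: [0.1, -0.2, 0.2]
width: 0.0006
finger_force: 0.0
```

>>> apply_moves([
  [0, 0, 0, 0.01, -0.001, 0, 0],
  [0, 0, 0, 0.022, -0.002, 0, 0],
  [0, 0, 0, 0.037, -0.003, 0, 0],
  [0, 0, 0, 0.055, -0.004, 0, 0],
  [0, 0, 0, 0.075, -0.005, 0, 0],
])

```text
time: 9.9
tool_pos: [0.4398, 0.3301, 0.0402]
ee_rot: [3.141, -0.0, 1.507]
wrist_force: [-1.8, 0.0, -1.1]
width: 0.0007
finger_force: 0.9
```

>>> apply_moves([
  [0, 0, 0, 0.018, -0.001, 0, 0],
  [0, 0, 0, 0.034, -0.002, 0, 0],
  [0, 0, 0, 0.046, -0.003, 0, 0],
  [0, 0, 0, 0.054, -0.003, 0, 0],
  [0, 0, 0, 0.058, -0.004, 0, 0],
])

```text
time: 10.4
tool_pos: [0.4975, 0.3265, 0.04]
ee_rot: [3.14, -0.001, 1.506]
wrist_force: [-1.9, 0.9, 1.1]
width: 0.0005
finger_force: 0.7
```

```bash
cat > d.py <<'E'
from h import *
np.set_printoptions(precision=4,suppress=True)
o=get_obs(); print(o["time"],o["tool_pos"],o["wrist_force"])
S={c:snapshot(c) for c in("scene","top")}
for q in ("unit","drawer_floor","unit_drawer0_handle"):
    P={c:place_of(c,q) for c in S}
    if all(P.values()): print(q,tri([(S[c],P[c][0]["pixel"]) for c in S]))
    else: print(q,P)
E
python3 d.py
```

```text
10.4 [0.4975 0.3265 0.04  ] [-1.8705  0.8877  1.1463]
unit [ 0.6853  0.3208 -0.0077]
drawer_floor {'scene': [], 'top': []}
unit_drawer0_handle [0.5144 0.3277 0.069 ]
```

Nearly shut; pushing gently on to the stop.

>>> apply_moves([
  [0, 0, 0, 0.003, 0, 0, 0],
  [0, 0, 0, 0.006, 0, 0, 0],
  [0, 0, 0, 0.008, -0.001, 0, 0],
  [0, 0, 0, 0.009, -0.001, 0, 0],
  [0, 0, 0, 0.01, -0.001, 0, 0],
])

```text
time: 11.3
tool_pos: [0.5024, 0.3263, 0.0395]
ee_rot: [-3.133, -0.0, 1.508]
wrist_force: [-12.5, 1.2, 6.9]
width: 0.0005
finger_force: 5.9
```

The stop is reached: 12 N against it, and the TCP is where predicted. Backing off and rising.

>>> apply_moves([
  [0, 0, 0, -0.02, 0.001, 0, 0],
  [0, 0, 0, -0.05, 0.003, 0, 0],
  [0, 0, 0, -0.07, 0.004, 0.03, 0],
  [0, 0, 0, -0.07, 0.004, 0.08, 0],
  [0, 0, 0, -0.07, 0.004, 0.13, 0],
])

```text
time: 11.8
tool_pos: [0.4351, 0.329, 0.1699]
ee_rot: [-3.14, 0.001, 1.507]
wrist_force: [0.8, -0.0, 0.4]
width: 0.0002
finger_force: 0.0
```

>>> apply_moves([
  [0, 0, -0.145, 0.007, -0.02, 0.045, 58],
  [0, 0, -0.29, 0.014, -0.04, 0.08, 58],
  [0, 0, -0.435, 0.02, -0.08, 0.1, 58],
  [0, 0, -0.58, 0.026, -0.125, 0.12, 58],
  [0, 0, -0.725, 0.032, -0.17, 0.13, 58],
])

```text
time: 12.3
tool_pos: [0.4691, 0.158, 0.3022]
ee_rot: [3.138, -0.004, 0.777]
wrist_force: [0.8, -0.1, -0.5]
width: 0.037
finger_force: 0.0
```

```bash
python3 d.py; python3 - <<'E'
from h import *
np.set_printoptions(precision=4,suppress=True)
s=snapshot("top"); g=cv2.cvtColor(s["pixels"],cv2.COLOR_RGB2GRAY)
L=cv2.createLineSegmentDetector().detect(g)[0][:,0]
for l in L:
    d=np.hypot(l[2]-l[0],l[3]-l[1])
    if 280<l[0]<370 and 120<l[1]<225 and d>18:
        a,b=onz(s,l[:2],.15),onz(s,l[2:],.15); e=b-a; print(np.round(l),np.degrees(np.arctan2(e[1],e[0])))
    if 85<l[0]<195 and 170<l[1]<250 and d>30:
        a,b=onz(s,l[:2],.09),onz(s,l[2:],.09); print("dr",np.round(l),a[:2],b[:2])
E
```

```text
12.3 [0.4691 0.158  0.3022] [ 0.778  -0.1081 -0.5455]
unit [ 0.6826  0.3193 -0.0114]
drawer_floor {'scene': [], 'top': [{'pixel': [261.8, 160.7], 'score': 0.62}]}
unit_drawer0_handle {'scene': [{'pixel': [397.1, 267.6], 'score': 0.6}], 'top': []}
dr [190. 243. 198. 288.] [0.3919 0.1749] [0.2711 0.153 ]
[316. 199. 320. 174.] -12.00771880178354
dr [114. 203. 132. 267.] [0.5096 0.3904] [0.3323 0.3342]
dr [179. 205. 189. 243.] [0.4972 0.2064] [0.3922 0.1779]
dr [143. 242. 120. 219.] [0.3981 0.305 ] [0.4634 0.3723]
[292. 158. 298. 131.] -13.505813507643948
[340. 211. 344. 248.] -177.92895016750356
[300. 131. 358. 143.] -104.23508390380594
[366. 147. 380. 180.] -162.19266288089813
[288. 164. 269. 168.] 99.95267223959704
[351. 182. 352. 204.] 177.88427483297968
dr [ 90. 195.  83. 162.] [0.5355 0.4605] [0.6311 0.4865]
[312. 202. 285. 196.] 75.51403678410756
[330. 179. 329. 202.] 173.64553559189943
dr [157. 171. 151. 139.] [0.5985 0.2703] [0.6922 0.2886]
[362. 173. 294. 159.] 75.64594266051049
[362. 152. 363. 172.] 177.30203900592164
```

>>> apply_moves([
  [0, 0, -0.129, 0.007, -0.043, 0.005, 58],
  [0, 0, -0.258, 0.014, -0.086, 0.01, 58],
  [0, 0, -0.387, 0.021, -0.129, 0.015, 58],
  [0, 0, -0.515, 0.027, -0.172, 0.02, 58],
  [0, 0, -0.644, 0.034, -0.215, 0.02, 58],
])

```text
time: 13.25
tool_pos: [0.5026, -0.0562, 0.32]
ee_rot: [3.141, -0.001, 0.135]
wrist_force: [0.7, -0.3, 0.0]
width: 0.0543
finger_force: 0.0
```

>>> apply_moves([
  [0, 0, -0.129, 0.007, -0.043, 0, 58],
  [0, 0, -0.258, 0.014, -0.086, 0, 58],
  [0, 0, -0.386, 0.02, -0.128, 0, 58],
  [0, 0, -0.386, 0.02, -0.128, 0, 58],
  [0, 0, -0.386, 0.02, -0.128, 0, 58],
])

```text
time: 13.75
tool_pos: [0.5224, -0.1833, 0.3184]
ee_rot: [-3.141, 0.002, -0.247]
wrist_force: [-0.5, 0.4, -0.3]
width: 0.0545
finger_force: 0.0
```

```bash
python3 - <<'E'
from h import *
np.set_printoptions(precision=4,suppress=True)
o=get_obs(); print(o["time"],o["tool_pos"],o["ee_rot"],o["width"],o["joint_positions"])
S={c:snapshot(c) for c in("wrist","scene","top")}
for q in("steel_handle","honing_steel"):
    P={c:place_of(c,q) for c in S}; print(q,{c:[(d["pixel"],round(d["score"],2)) for d in v[:2]] for c,v in P.items()})
    for cs in (("wrist","scene"),("scene","top"),("wrist","scene","top")):
        if all(P[c] for c in cs): 
            x=tri([(S[c],P[c][0]["pixel"]) for c in cs]); print(cs,x,[np.round(proj(S[c],x)-P[c][0]["pixel"],1) for c in cs])
a=np.hstack([S["wrist"]["pixels"],S["scene"]["pixels"][80:272,150:280].repeat(2,0).repeat(2,1)]); cv2.imwrite("pics/w4.png",a[:,:,::-1])
Ru=R.from_euler("z",-14.2,degrees=True).as_matrix()@R.from_euler("y",45,degrees=True).as_matrix()
np.save("Ru.npy",Ru); print(Ru)
print("unit handle", place_of("top","unit_drawer0_handle")[:1],place_of("scene","unit_drawer0_handle")[:1])
E
```

```text
13.75 [ 0.5224 -0.1833  0.3184] [-3.1406  0.0022 -0.2471] 0.054496739994890325 [-0.4403  0.1037  1.1309  0.0006  1.9093  1.3778]
steel_handle {'wrist': [([260.2, 176.2], 0.76), ([259.7, 152.8], 0.46)], 'scene': [([227.0, 149.4], 0.78)], 'top': [([324.8, 183.8], 0.88)]}
('wrist', 'scene') [ 0.5254 -0.1907  0.1807] [array([-2.,  4.]), array([-1.9,  0.6])]
('scene', 'top') [ 0.5268 -0.1876  0.1866] [array([-1.4, -0.3]), array([-1.3,  0.8])]
('wrist', 'scene', 'top') [ 0.5275 -0.1904  0.1837] [array([-2.6,  2.9]), array([-2.4,  0.2]), array([-0.3,  0.7])]
honing_steel {'wrist': [([258.4, 152.1], 0.61)], 'scene': [([216.3, 164.6], 0.8)], 'top': [([319.7, 177.2], 0.63)]}
('wrist', 'scene') [ 0.5537 -0.1991  0.1443] [array([ 0.4, -0.8]), array([ 0.4, -0.1])]
('scene', 'top') [ 0.5572 -0.1891  0.1506] [array([2.4, 0.5]), array([ 2.1, -1.3])]
('wrist', 'scene', 'top') [ 0.5551 -0.1933  0.1468] [array([-4.3, -0.5]), array([1.8, 0.4]), array([ 3.5, -0.3])]
[[ 0.6855  0.2453  0.6855]
 [-0.1735  0.9694 -0.1735]
 [-0.7071  0.      0.7071]]
unit handle [{'pixel': [139.7, 200.6], 'score': 0.63}] [{'pixel': [397.1, 271.0], 'score': 0.7}]
```

View pics/w4.png

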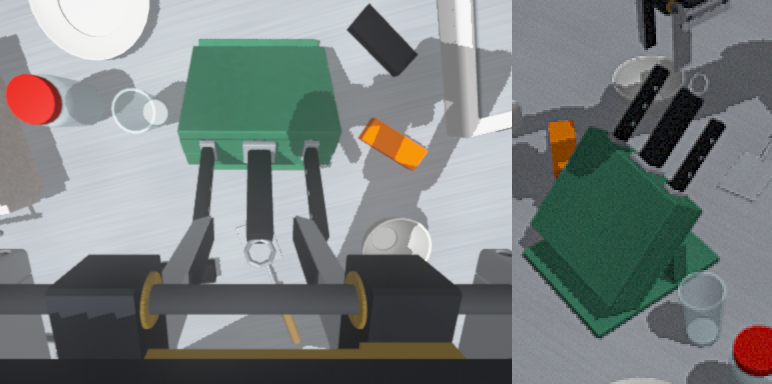

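The steel is the thick handle with the ring in the middle, wrist (260,190), about 6 px right of the gripper's centre, with a knife either side at (206,190) and (314,190). The drawer handle shows up at the unit's front. Correcting sideways and descending.

>>> apply_moves([
  [0, 0, 0, 0.0055, -0.0075, 0, 58],
  [0, 0, 0, 0.0055, -0.0075, -0.03, 58],
  [0, 0, 0, 0.0055, -0.0075, -0.06, 58],
  [0, 0, 0, 0.0055, -0.0075, -0.085, 58],
  [0, 0, 0, 0.0055, -0.0075, -0.1, 58],
])

```text
time: 14.8
tool_pos: [0.527, -0.1913, 0.2167]
ee_rot: [-3.141, 0.004, -0.249]
wrist_force: [0.7, -0.2, 0.3]
width: 0.0546
finger_force: 0.0
```

>>> apply_moves([
  [0, 0, 0, 0, 0, -0.02, 58],
  [0, 0, 0, 0, 0, -0.04, 58],
  [0, 0, 0, 0, 0, -0.052, 58],
  [0, 0, 0, 0, 0, -0.058, 58],
  [0, 0, 0, 0, 0, -0.058, 58],
])

```text
time: 15.3
tool_pos: [0.5275, -0.1912, 0.161]
ee_rot: [-3.142, 0.001, -0.248]
wrist_force: [-1.1, -0.3, -0.0]
width: 0.0549
finger_force: 0.0
```

```bash
python3 - <<'E'
from h import *
np.set_printoptions(precision=4,suppress=True)
o=get_obs(); print(o["time"],o["tool_pos"],o["ee_rot"],o["width"],o["wrist_force"])
S={c:snapshot(c) for c in("wrist","scene")}
print({c:[(d["pixel"],round(d["score"],2)) for d in place_of(c,"steel_handle")[:1]] for c in S})
g=o["tool_pos"]+[0,0,.0188]; print({c:proj(S[c],g) for c in S})
a=np.hstack([S["wrist"]["pixels"],S["scene"]["pixels"][80:272,150:280].repeat(2,0).repeat(2,1)]); cv2.imwrite("pics/w5.png",a[:,:,::-1])
E
```

```text
15.3 [ 0.5275 -0.1912  0.161 ] [-3.1415  0.0009 -0.2484] 0.05491722310883706 [-1.0508 -0.3295 -0.0287]
{'wrist': [([252.7, 237.1], 0.77)], 'scene': [([227.6, 149.9], 0.82)]}
{'wrist': array([252.0611, 241.5659]), 'scene': array([224.4626, 150.5525])}
```

View pics/w5.png

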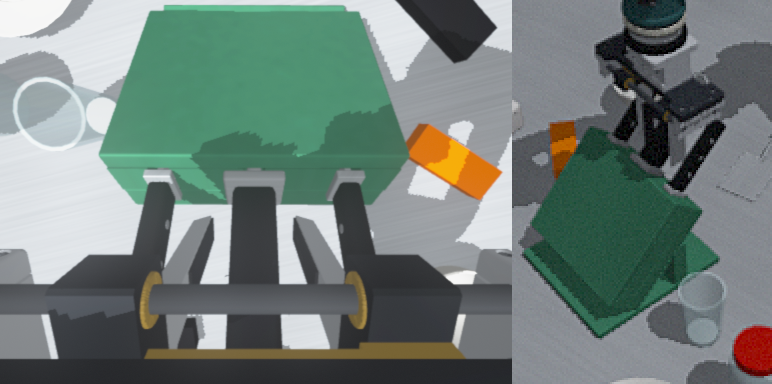

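The handle sits centred between the fingers, wrist (253,237), and both knives are outside them. Gripping, then drawing along the slot.

>>> apply_moves([
  [0, 0, 0, 0, 0, 0, 0],
  [0, 0, 0, 0, 0, 0, 0],
  [0, 0, 0, 0, 0, 0, 0],
  [0, 0, 0, 0, 0, 0, 0],
  [0, 0, 0, 0, 0, 0, 0],
])

```text
time: 16.0
tool_pos: [0.5276, -0.1913, 0.1617]
ee_rot: [3.141, -0.0, -0.248]
wrist_force: [0.3, -0.8, 0.4]
width: 0.0278
finger_force: 30.0
```

>>> apply_moves([
  [0, 0, 0, -0.0034, 0.0009, 0.0035, 0],
  [0, 0, 0, -0.0069, 0.0017, 0.0071, 0],
  [0, 0, 0, -0.0137, 0.0035, 0.0141, 0],
  [0, 0, 0, -0.0206, 0.0052, 0.0212, 0],
  [0, 0, 0, -0.0274, 0.0069, 0.0283, 0],
])

```text
time: 16.5
tool_pos: [0.4994, -0.184, 0.1907]
ee_rot: [3.141, -0.0, -0.248]
wrist_force: [1.6, -1.1, -1.5]
width: 0.0276
finger_force: 30.0
```

```bash
cat > e.py <<'E'
from h import *
np.set_printoptions(precision=4,suppress=True)
o=get_obs(); print(o["time"],o["tool_pos"],o["ee_rot"],o["width"],o["wrist_force"],o["wrist_torque"],o["finger_force"])
S={c:snapshot(c) for c in("wrist","scene","top")}
for q in("steel_handle","honing_steel","steel_tip","knife_a"):
    P={c:place_of(c,q) for c in S}; print(q,{c:[(np.round(d["pixel"]),round(d["score"],2)) for d in v[:2]] for c,v in P.items()})
    if P["scene"] and P["top"] and q!="knife_a": print(tri([(S[c],P[c][0]["pixel"]) for c in("scene","top")]))
E
python3 e.py
```

```text
16.5 [ 0.4994 -0.184   0.1907] [ 3.1415 -0.     -0.2482] 0.027613043566012834 [ 1.5947 -1.1245 -1.4812] [-0.0961 -0.2185 -0.0015] 29.991384744644165
steel_handle {'wrist': [(array([254., 236.]), 0.6), (array([174., 144.]), 0.56)], 'scene': [(array([234., 135.]), 0.65)], 'top': [(array([323., 192.]), 0.73)]}
[ 0.5021 -0.1797  0.2226]
honing_steel {'wrist': [(array([254., 188.]), 0.57)], 'scene': [(array([225., 152.]), 0.75)], 'top': [(array([324., 185.]), 0.64)]}
[ 0.5284 -0.1896  0.1779]
steel_tip {'wrist': [], 'scene': [], 'top': []}
knife_a {'wrist': [(array([330., 144.]), 0.92), (array([174., 144.]), 0.59)], 'scene': [(array([231., 179.]), 0.62), (array([208., 150.]), 0.6)], 'top': [(array([349., 184.]), 0.55)]}
```

Forces are small and the knives have stayed put. Drawing on, another 150 mm.

>>> apply_moves([
  [0, 0, 0, -0.0103, 0.0026, 0.0106, 0],
  [0, 0, 0, -0.0206, 0.0052, 0.0212, 0],
  [0, 0, 0, -0.0309, 0.0078, 0.0318, 0],
  [0, 0, 0, -0.0411, 0.0104, 0.0424, 0],
  [0, 0, 0, -0.0514, 0.013, 0.053, 0],
])

```text
time: 17.75
tool_pos: [0.4474, -0.1708, 0.2436]
ee_rot: [3.142, 0.001, -0.248]
wrist_force: [0.7, -0.7, -1.5]
width: 0.028
finger_force: 30.0
```

>>> apply_moves([
  [0, 0, 0, -0.0103, 0.0026, 0.0106, 0],
  [0, 0, 0, -0.0206, 0.0052, 0.0212, 0],
  [0, 0, 0, -0.0309, 0.0078, 0.0318, 0],
  [0, 0, 0, -0.0411, 0.0104, 0.0424, 0],
  [0, 0, 0, -0.0514, 0.013, 0.053, 0],
])

```text
time: 18.25
tool_pos: [0.3965, -0.158, 0.2967]
ee_rot: [3.141, 0.0, -0.248]
wrist_force: [-0.5, 0.4, -2.5]
width: 0.028
finger_force: 30.0
```

```bash
python3 e.py
```

```text
18.25 [ 0.3965 -0.158   0.2967] [ 3.1415  0.0001 -0.2482] 0.028007258314124865 [-0.515   0.3596 -2.4768] [ 0.0453  0.168  -0.021 ] 29.997805953025818
steel_handle {'wrist': [], 'scene': [(array([267.,  85.]), 0.69), (array([224., 149.]), 0.37)], 'top': [(array([316., 233.]), 0.83)]}
[ 0.3955 -0.1483  0.3289]
honing_steel {'wrist': [(array([252., 189.]), 0.83)], 'scene': [(array([257., 104.]), 0.86)], 'top': [(array([229., 145.]), 0.53)]}
[ 0.584  -0.0027  0.4467]
steel_tip {'wrist': [(array([193.,  37.]), 0.65), (array([254.,  54.]), 0.55)], 'scene': [(array([224., 151.]), 0.86)], 'top': [(array([150., 150.]), 0.56)]}
[0.6488 0.0861 0.4412]
knife_a {'wrist': [(array([309.,  37.]), 0.77), (array([255., 190.]), 0.73)], 'scene': [(array([205., 154.]), 0.88), (array([232., 177.]), 0.72)], 'top': [(array([348., 185.]), 0.59), (array([300., 176.]), 0.49)]}
```

The steel is out of the slot. Lifting slightly and turning it level.

>>> apply_moves([
  [0, 0, 0, -0.005, 0.001, 0.02, 0],
  [0, 0, 0, -0.01, 0.002, 0.04, 0],
  [-0.032, -0.126, 0, -0.01, 0.002, 0.05, 0],
  [-0.064, -0.252, 0, -0.01, 0.002, 0.05, 0],
  [-0.096, -0.378, 0, -0.01, 0.002, 0.05, 0],
])

```text
time: 19.5
tool_pos: [0.3879, -0.1563, 0.3473]
ee_rot: [3.14, -0.396, -0.247]
wrist_force: [0.2, 0.2, -1.3]
width: 0.0279
finger_force: 30.0
```

>>> apply_moves([
  [-0.032, -0.126, 0, 0, 0, 0, 0],
  [-0.064, -0.252, 0, 0, 0, 0, 0],
  [-0.096, -0.378, 0, 0, 0, 0, 0],
  [-0.097, -0.383, 0, 0, 0, 0, 0],
  [-0.097, -0.383, 0, 0, 0, 0, 0],
])

```text
time: 20.0
tool_pos: [0.4005, -0.1654, 0.3489]
ee_rot: [-3.136, -0.769, -0.25]
wrist_force: [-0.5, 0.3, -1.3]
width: 0.028
finger_force: 30.0
```

```bash
python3 e.py; python3 - <<'E'
from h import *
S={c:snapshot(c) for c in("scene","top")}
a=np.hstack([S["scene"]["pixels"][:,100:460],S["top"]["pixels"][:,80:420]]); cv2.imwrite("pics/f.png",a[:,:,::-1])
E
```

```text
20.0 [ 0.4005 -0.1654  0.3489] [-3.1364 -0.769  -0.2499] 0.02801237008980619 [-0.5418  0.2741 -1.2702] [0.1258 0.7551 0.0739] 29.999598562717438
steel_handle {'wrist': [(array([251., 237.]), 0.95)], 'scene': [(array([266.,  66.]), 0.94)], 'top': [(array([327., 233.]), 0.65), (array([327., 215.]), 0.61)]}
[ 0.389  -0.1608  0.3774]
honing_steel {'wrist': [(array([253., 188.]), 0.65)], 'scene': [(array([251.,  81.]), 0.7), (array([200., 103.]), 0.31)], 'top': [(array([330., 216.]), 0.8)]}
[ 0.4284 -0.1752  0.3478]
steel_tip {'wrist': [(array([252.,  56.]), 0.6)], 'scene': [(array([202., 104.]), 0.94)], 'top': [(array([340., 150.]), 0.94)]}
[ 0.5742 -0.2085  0.3527]
knife_a {'wrist': [(array([288., 186.]), 0.7), (array([207., 185.]), 0.65)], 'scene': [(array([206., 153.]), 0.77), (array([231., 178.]), 0.73)], 'top': [(array([346., 188.]), 0.76), (array([302., 176.]), 0.47)]}
```

View pics/f.png

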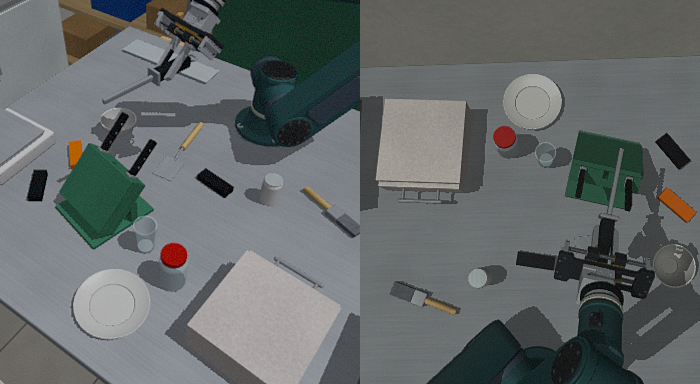

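The steel is level in the gripper (guard and tip both about 0.35 m up), the knives are in their slots, and the jar and glass are standing. I'll let it settle, measure that the drawer is shut, and hand in.

>>> apply_moves([
  [0, 0, 0, 0, 0, 0, 0],
  [0, 0, 0, 0, 0, 0, 0],
  [0, 0, 0, 0, 0, 0, 0],
  [0, 0, 0, 0, 0, 0, 0],
  [0, 0, 0, 0, 0, 0, 0],
])

```text
time: 21.35
tool_pos: [0.4013, -0.1653, 0.3496]
ee_rot: [-3.137, -0.772, -0.248]
wrist_force: [-0.2, 0.0, -1.9]
width: 0.0276
finger_force: 30.0
```

```bash
python3 - <<'E'
from h import *
np.set_printoptions(precision=4,suppress=True)
s=snapshot("top"); g=cv2.cvtColor(s["pixels"],cv2.COLOR_RGB2GRAY)
for l in cv2.createLineSegmentDetector().detect(g)[0][:,0]:
    if 85<l[0]<195 and 170<l[1]<215 and abs(l[2]-l[0])>25:
        print(np.round(l,1),[(z,onz(s,l[:2],z)[:2],onz(s,l[2:],z)[:2]) for z in(.095,.082,.057)])
S={"top":s,"scene":snapshot("scene")}
P={c:place_of(c,"unit_drawer0_handle") for c in S}
if all(P.values()): print(tri([(S[c],P[c][0]["pixel"]) for c in S]))
print(get_obs()["tool_pos"],get_obs()["qvel"])
E
```

```text
[ 99.4 185.6 176.9 188.4] [(0.095, array([0.5596, 0.4321]), array([0.5448, 0.2117])), (0.082, array([0.5622, 0.4376]), array([0.5472, 0.2146])), (0.057, array([0.5671, 0.4481]), array([0.5518, 0.2203]))]
[ 96.9 179.  176.9 181.7] [(0.095, array([0.5787, 0.4402]), array([0.564, 0.212])), (0.082, array([0.5815, 0.4458]), array([0.5667, 0.215 ])), (0.057, array([0.5868, 0.4564]), array([0.5717, 0.2206]))]
[176.9 184.2 100.6 181.9] [(0.095, array([0.557 , 0.2119]), array([0.5702, 0.4292])), (0.082, array([0.5595, 0.2149]), array([0.5729, 0.4346])), (0.057, array([0.5644, 0.2205]), array([0.5781, 0.4451]))]
[158.1 200.4 118.1 199.1] [(0.095, array([0.5123, 0.2641]), array([0.5193, 0.3771])), (0.082, array([0.5143, 0.2676]), array([0.5214, 0.3819])), (0.057, array([0.5182, 0.2744]), array([0.5255, 0.3912]))]
[175.6 203.4 146.9 204.4] [(0.095, array([0.5024, 0.2147]), array([0.5018, 0.2955])), (0.082, array([0.5044, 0.2177]), array([0.5038, 0.2994])), (0.057, array([0.508 , 0.2234]), array([0.5074, 0.3069]))]
[0.5215 0.3281 0.0581]
[ 0.4013 -0.1653  0.3496] [-0.0009  0.0001 -0.0008  0.0017  0.0006  0.0009]
```

```bash
python3 -c "
from bench import *
print(close_job())"
```

```text
the job is handed in; nothing more can be done
None
```

I handed the job in, but it returned no verdict. By my last checks the whetstone was laid flat in the drawer, which is shut to within about 2 mm. The honing steel is held still and level about 0.35 m up, both knives are in their slots, and the jar and glass are standing.

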